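# Stop check on a microscope boom's brake lever

### The arm

A 7-joint arm with a two-finger parallel gripper is mounted at the origin on the work surface. World frame = base frame: x ahead of the robot, y to its left, z up, the work surface at z = 0. Lengths are in m, angles in rad, forces in N, time in s.
With the tool pointing down it reaches from about 0.4 to 0.85 m from the base axis. Payload 10.4 kg.
Tool frame: the origin (TCP) lies at the very end of the fingers, on their centre line; the grasp point (between the pads) lies 19 mm behind it; z points along the fingers, y is the direction in which the jaws open and shut (so a half turn about z gives the same grasp; the last joint's range is limited). The gripper opens to 87 mm and grips with 3 to 60 N. Pads are 19 mm wide; open, the fingers measure 117 mm over their backs; the gripper's body (75 mm by 190 mm) begins 51 mm behind the grasp point.
Start: joints at [-1.209, 0.332, -0.065, 1.46, 0.022, 1.35, -0.088], TCP at [0.235, 0.579, 0.223] pointing down, gripper open.
Joint ranges: [-2.6, 2.6], [-0.5, 2.12], [-1.47, 1.34], [0.16, 2.42], [-1.27, 4.41], [0.06, 2.06], [-2.6, 2.6]. Speed limits (rad/s): [2.22, 2.22, 2.79, 2.79, 3.14, 3.14, 3.14].

### API

Orientations are given as a unit quaternion [x, y, z, w].
In Python, from bench import read_state, imaging, r gives the robot as it stands. The module is installed in compiled form; this text tells all that it offers.
- The arm moves only by the tool move_arm, never from a script. Its argument "series" is a list of rows, each a list of 4 numbers: the shift along the tool's x, y, z in m, then the turn about the tool's z in rad. In form: [[x, y, z, roll], ...]. A call has 1 to 20 rows; each row is the pose to reach, as a shift and turn from the pose commanded when the call began, along the tool's axes at that moment; what a row does not reach only later rows make up. A row lasts 1/10 s, in which the tool goes at most 50 mm and 8.59 degrees, less where a joint would pass 70% of its speed; a pose out of reach is approached as far as the arm can. A call with a gripper value outside its range is refused whole. "claw" is the gripper's target within -1 to 1 (fully open at 1, half-way at 0, shut at -1), set as the call begins (left out, the last holds). The fingers move at their own pace and stop on an object; "newtons" is the grip in N (left out, the last holds). Time passes only in rows, so rows that repeat a pose let the fingers close. It gives the time, the measured TCP pose, the force and the opening at its end, in the units of the state.
- read_state(): the state, without advancing time (a new reading comes with each control period).
- imaging.camera(name): name is "side" or "top"; returns (picture, depth): 420x560x3 uint8, red, green, blue; 420x560 float32, m along the optical axis (not along the pixel's ray), 0 where there is no reading.
- imaging.get_calibration(name): a dict with "camera_matrix" (3x3 intrinsics, pixels), "R" (3x3) and "t" (3): a world point X has camera coordinates R X + t. Camera axes: x right, y down, z forward; pixel columns grow to the right and rows downward; lengths in m; the calibration is good to about 2 mm. A picture is of the moment at which its call begins. get_calibration takes no time and is no camera call.
- r.close_job(): hands the job in, once; it reports no verdict.
The state is a dict: "time": time; "joint_positions": joint angles; "joint_vel": joint speeds; "joint_torque": joint torques, N m; "ee_pos": TCP position; "eef_rot": TCP orientation; "ft_force": force on the tool from outside, world axes, zero at the start; "torque": the same for the moment, N m; "width": finger opening in m.
Only numpy, scipy, OpenCV 4.12 (cv2) and the standard library are available. Lean on these libraries where they do the work, as an engineer would, in place of code of your own. Each camera call takes 0.05 s, during which the arm holds its last target.

### The job

Check the microscope boom's brake handle on its stand: press the silver hand lever in with the outside of your fingers until it comes up against its stop, just short of the black bar, keep it pressed there for a good second, then let it spring all the way back out. After that, push the black marker tab from the red field fully to the far end of the green field to show the check is done, and move clear. Do not touch the black bar, do not force the lever, and leave the dish, vial and forceps where they are.

Things in the scene. Friction and masses are not known exactly. Their poses are not given: they have to be found in the camera images.
- stand: The check stand, fixed to the bench: blue plate 200 (x) x 340 (y) x 12 mm, y from -205 to +135 mm. Origin on the bench; x = direction in which lever and tab are pushed, z up; yaw varies within 0.35 rad. Grey posts (36 x 18 mm, 100 mm high, the tallest parts) hold the bar's ends at x = 30, y = -105 and 120 mm. A grey marker block 160 x 56 mm, top at 50 mm, is at x = 0, y = -170 mm.
- grip_bar: The black rubber bar (the fixed handle), 26 mm thick, 216 mm long, lying along the stand's y axis; origin at its middle, 80 mm above the bench. Not to be touched.
- brake_lever (a joint): Silver lever on the robot's side of the bar, turning level: 10 mm thick, 20 mm high (70 to 90 mm above bench), 157 mm long, ball end. 0 rad = sprung out (start), splayed 0.30 rad from the bar; 0.30 = against its rigid stop, parallel to the bar, 14 mm gap left. At lever_press 2 N starts it, 4.5 N just before the stop, then steep; 8 to 15 N is a sound press, over 40 N forces it. Springs back.
- lever_press (a point): Where to press: point on the lever's outer face (away from the bar), 120 mm from the pivot, at mid-height (80 mm). Its x axis points into the lever towards the bar, square to the face; it turns with the lever and moves about 36 mm from out to the stop. Fingertips may reach below the lever, down to the plate (12 mm above the bench).
- lever_pivot (a point): The lever's pivot axis at the lever's mid-height, 80 mm above the bench, over a grey block 34 mm square; axes as the stand's. The lever lies from here along -y of the stand (splayed to -x when out).
- check_tab (a joint): The black marker tab, an upright fin sliding on top of the marker block along the stand's +x. 0 = red end (near the robot), 0.065 m = end stop at the far end of the green field. Starts between 0 and 0.010 m. Needs about 2 N and stays where it is left.
- tab_mid (a point): Centre of the fin: 12 mm (x) x 36 mm (y) x 30 mm high, its foot 51.5 mm and its top 81.5 mm above the bench; axes as the stand's. Push on its robot-side (-x) face.
- dish: Bystander: a round glass dish, 90 mm across, 16 mm high, with black wax and pins reaching 37 mm high; origin at the centre of its underside. Loose, in front of the stand.
- vial: Bystander: a small jar 36 mm across, 70 mm high; origin at the centre of its underside. Loose, at the stand's left (+y).
- forceps: Bystander: steel forceps lying flat, 143 mm long, 22 mm wide, 8 mm high; origin near the middle, on the bench. Loose, in front of the stand on its right (-y) side.

How it is judged:
On the way, in this order (a step that is already met when the one before it is completed fails the run):
1. the lever is pressed by the fingers against its stop and kept there (value of joint brake_lever above 0.285 rad and contact force between the fingers and stand above 2 N), for 0.7 s.
2. the lever is let out again (value of joint brake_lever below 0.04 rad), for 0.1 s.
3. the marker tab is pushed to the green end (value of joint check_tab above 0.055 m and value of joint brake_lever below 0.04 rad), for 0.1 s.
At the end, for the whole second after the job is handed in: The lever is back out (under 0.04 rad), the tab rests within 10 mm of its green-end stop (joint above 0.055 m), and dish, vial and forceps are within 20 mm of where they started (all of step 3 and velocity of joint check_tab below 0.005 m/s and distance of each of dish, vial, forceps from where it was at the start of the episode below 0.02 m); the robot touches nothing.
It fails at once if the black bar is touched by the robot (contact force between any of the fingers, the arm and grip_bar above 2 N).
It fails at once if the lever or stand is forced (over 40 N) (contact force between any of the fingers, the arm and stand above 40 N).
It fails at once if the tab is pushed across while the lever is pressed in (value of joint check_tab above 0.03 m and value of joint brake_lever above 0.15 rad).
It fails at once if a bystander is knocked away, lifted or carried (distance of any of dish, vial, forceps from where it was at the start of the episode above 0.04 m or height (world z) of any of dish, vial, forceps above 0.02 m).
It also fails if it takes over 54 s, if anything falls off the work surface, if the arm or the gripper's body presses on something with over 40 N, if the wrist force passes 120 N, or if a joint passes its speed limit or range.

## Working session

There is one attempt and no reset: what is moved stays moved. The work goes in short steps, Python scripts to look and compute and a tool call to move; the robot and the scene stay as the last step left them, time stands still between calls to the robot, and variables do not carry over. Pictures are saved under pics/ and viewed, and the job is handed in when it is done.

Besides the shell and the picture viewer there is one more tool, called after "Request:" by a JSON object that holds its "fn" and its "kwargs". move_arm: Moves the arm, as the interface text tells. Its arguments: {"type":"object","properties":{"series":{"type":"array","items":{"type":"array","items":{"type":"number"}}},"claw":{"type":"number"},"newtons":{"type":"number"}},"required":["series"]}

```bash
mkdir -p pics
python3 - <<'E'
from bench import read_state, imaging, r
import cv2,numpy as np
s=read_state()
for k in s: print(k,np.round(s[k],4))
for n in("side","top"):
    p,d=imaging.camera(n); np.savez(f"{n}0.npz",p=p,d=d)
    cv2.imwrite(f"pics/{n}0.png",p[:,:,::-1]); c=imaging.get_calibration(n)
    print(n,c, -c["R"].T@c["t"])
E
```

```text
time 0.0
joint_positions [-1.2086  0.3329 -0.0647  1.4609  0.0216  1.3499 -0.0885]
joint_vel [ 0.0007 -0.0015  0.0015 -0.0002 -0.0004 -0.0011  0.0008]
joint_torque [ 2.00000e-04 -6.23248e+01  2.50000e-02 -3.89907e+01 -6.14000e-02
  3.97000e-02  1.00000e-04]
ee_pos [0.2345 0.5789 0.2218]
eef_rot [ 1.912e-01  9.815e-01 -7.000e-04 -1.000e-04]
ft_force [ 0.6939 -1.1067 -0.4245]
torque [0.0346 0.0311 0.037 ]
width 0.0872
side {'camera_matrix': array([[435.3290666 ,   0.        , 277.74260166],
       [  0.        , 435.3290666 , 215.11255171],
       [  0.        ,   0.        ,   1.        ]]), 'R': array([[ 0.99636433, -0.08492533, -0.00676868],
       [-0.06965488, -0.76630293, -0.63869243],
       [ 0.0490543 ,  0.63684182, -0.76943237]]), 't': array([-0.48260336,  0.15792999,  0.7064208 ])} [ 0.45719638 -0.36984134  0.64114513]
top {'camera_matrix': array([[534.44757946,   0.        , 273.81048585],
       [  0.        , 534.44757946, 213.55599764],
       [  0.        ,   0.        ,   1.        ]]), 'R': array([[ 0.01042148, -0.99990411, -0.00911989],
       [-0.99482725, -0.00944608, -0.10114107],
       [ 0.10104523,  0.01012676, -0.99483029]]), 't': array([0.1039159 , 0.50567367, 1.12500052])} [0.38829905 0.09728996 1.17127667]
```

View pics/side0.png

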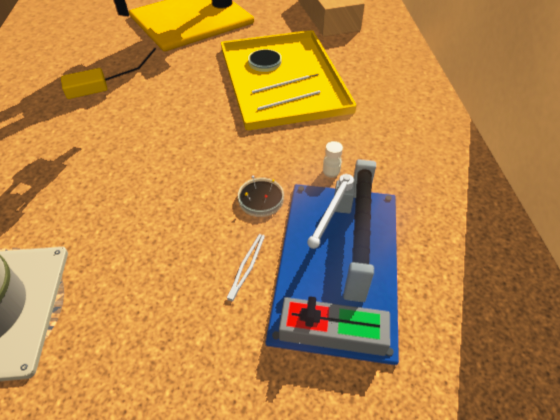

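View pics/top0.png

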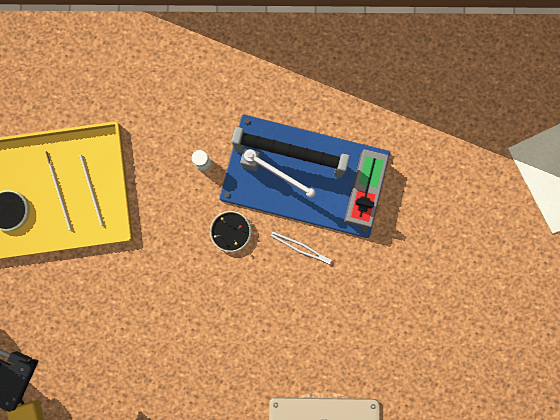

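```bash
cat > h.py <<'E'
import numpy as np,cv2
from bench import imaging
def cloud(n,d):
    c=imaging.get_calibration(n);K=c["camera_matrix"]
    v,u=np.mgrid[:d.shape[0],:d.shape[1]]
    P=np.stack([(u-K[0,2])/K[0,0]*d,(v-K[1,2])/K[1,1]*d,d],-1)
    return (P-c["t"])@c["R"]
def proj(n,X):
    c=imaging.get_calibration(n);q=np.asarray(X)@c["R"].T+c["t"];q=q@c["camera_matrix"].T
    return q[...,:2]/q[...,2:]
E
cat > fit.py <<'E'
from h import *
for n in("top","side"):
    z=np.load(n+"0.npz");p,d=z["p"],z["d"];W=cloud(n,d)
    p=p.astype(int);bl=(p[...,2]>90)&(p[...,2]>1.8*p[...,0])&(p[...,2]>1.3*p[...,1])&(d>0)
    bl=cv2.morphologyEx(bl.astype(np.uint8),cv2.MORPH_OPEN,np.ones((3,3)))>0
    B=W[bl]; B=B[abs(B[:,2]-.012)<.008]
    print(n,len(B),"z",np.median(B[:,2]))
    (c,s,a)=cv2.minAreaRect(B[:,:2].astype(np.float32)); print(c,s,a, "long axis")
    bx=cv2.boxPoints((c,s,a)); print(bx)
E
python3 fit.py
```

```text
top 6759 z 0.010132489123968797
(0.5928895473480225, 0.04274247586727142) (0.3359771966934204, 0.19882112741470337) 76.094482421875 long axis
[[ 0.4560211  -0.09643245]
 [ 0.6490154  -0.14421344]
 [ 0.729758    0.1819174 ]
 [ 0.53676367  0.22969839]]
side 8716 z 0.011189621487161936
(0.5932711362838745, 0.0425330251455307) (0.33896154165267944, 0.19779765605926514) 76.19541931152344 long axis
[[ 0.456789   -0.09845397]
 [ 0.6488733  -0.14565068]
 [ 0.72975326  0.18352002]
 [ 0.53766894  0.23071674]]
```

```bash
cat >> h.py <<'E'
YAW=-0.2417;O=np.array([.6014,.0766])
Rz=np.array([[np.cos(YAW),-np.sin(YAW)],[np.sin(YAW),np.cos(YAW)]])
def toS(W):
    o=W.copy();o[...,:2]=(W[...,:2]-O)@Rz;return o
def toW(S):
    S=np.asarray(S,float);o=S.copy();o[...,:2]=S[...,:2]@Rz.T+O;return o
E
cat > an.py <<'E'
from h import *
import sys
for n in("top","side"):
    z=np.load(n+sys.argv[1]+".npz");d=z["d"];S=toS(cloud(n,d));S[d==0]=9
    def sel(x0,x1,y0,y1,z0,z1):
        m=(S[...,0]>x0)&(S[...,0]<x1)&(S[...,1]>y0)&(S[...,1]<y1)&(S[...,2]>z0)&(S[...,2]<z1);return S[m]
    f=lambda q:(len(q),np.round(np.percentile(q,[2,50,98],axis=0)*1000,1).tolist()) if len(q) else 0
    print(n)
    print(" post-",f(sel(.0,.06,-.13,-.09,.092,.12)))
    print(" post+",f(sel(.0,.06,.10,.14,.092,.12)))
    print(" bar",f(sel(.0,.06,-.08,.08,.085,.1)))
    L=sel(-.1,.012,-.12,.08,.083,.1)
    print(" lever",f(L), np.round(np.polyfit(L[:,1],L[:,0],1),4))
    print(" tab",f(sel(-.1,.1,-.2,-.14,.065,.1)))
    print(" block",f(sel(-.12,.12,-.21,-.13,.043,.055)))
    W=cloud(n,d)
    for nm,b in dict(dish=(-.3,-.105,-.1,.16,.006,.05),vial=(-.12,.1,.14,.25,.03,.09)).items():
        q=sel(*b);print(nm,f(q))
E
python3 an.py 0
```

```text
top
 post- (155, [[12.0, -113.1, 93.0], [28.6, -104.1, 97.2], [46.5, -95.3, 101.8]])
 post+ (154, [[12.9, 105.4, 92.4], [28.7, 119.5, 97.1], [46.0, 128.7, 100.7]])
 bar (792, [[18.1, -76.5, 85.4], [28.5, 1.0, 89.6], [40.3, 77.5, 94.3]])
 lever (390, [[-51.3, -71.3, 83.4], [-26.3, 5.7, 87.7], [9.0, 78.4, 92.4]]) [ 0.2385 -0.0272]
 tab (116, [[-43.6, -185.4, 66.8], [-38.6, -168.2, 79.2], [-31.8, -152.0, 83.2]])
 block (1778, [[-78.0, -196.1, 43.9], [5.7, -168.4, 48.8], [75.6, -142.3, 53.3]])
dish (1203, [[-201.4, -61.7, 6.2], [-160.1, 90.3, 9.2], [-120.5, 132.7, 25.7]])
vial (272, [[-46.5, 171.9, 31.2], [-32.6, 185.5, 66.9], [-15.5, 202.7, 72.6]])
side
 post- (289, [[12.8, -114.0, 92.7], [29.7, -107.4, 98.5], [47.1, -96.9, 100.6]])
 post+ (182, [[13.0, 105.5, 92.2], [29.9, 115.3, 98.3], [46.7, 127.0, 100.8]])
 bar (1076, [[17.8, -77.1, 85.5], [29.2, -6.3, 90.6], [40.9, 78.1, 93.5]])
 lever (511, [[-51.3, -62.6, 83.4], [-27.5, -0.0, 88.5], [5.5, 78.9, 90.7]]) [ 0.304  -0.0271]
 tab (220, [[-42.5, -187.9, 66.5], [-36.7, -174.6, 80.1], [-31.1, -153.9, 82.6]])
 block (3579, [[-76.6, -197.5, 44.8], [8.7, -174.8, 49.6], [76.6, -143.9, 52.1]])
dish (1426, [[-200.8, -73.2, 6.3], [-160.1, 89.4, 9.4], [-120.2, 133.4, 29.5]])
vial (402, [[-45.8, 170.8, 30.7], [-30.0, 178.1, 60.6], [-14.1, 201.0, 70.5]])
```

Run:
```python
from h import *
for n in("top","side"):
    z=np.load(n+"0.npz");d=z["d"];p=z["p"];W=cloud(n,d);S=toS(W)
    for uv in ([(250,156),(311,192)] if n=="top" else [(346,180),(314,242)]):
        u,v=uv;print(n,uv,np.round(S[v-1:v+2,u-1:u+2].reshape(-1,3).mean(0)*1000,1))
    # dump of lever mask slices
    m=(d>0)&(S[...,0]>-.1)&(S[...,0]<.014)&(S[...,1]>-.1)&(S[...,1]<.11)&(S[...,2]>.08)
    q=S[m]
    for y in np.arange(-.09,.11,.01):
        k=q[(q[:,1]>=y)&(q[:,1]<y+.01)]
        if len(k):print(round(y*1000+5),len(k),np.round(np.percentile(k[:,0],[2,50,98])*1000,1),np.round(k[:,2].max()*1000))
    x0,x1,y0,y1=(200,420,100,260) if n=="top" else (210,410,140,370)
    im=cv2.resize(p[y0:y1,x0:x1,::-1],None,fx=2.5,fy=2.5,interpolation=cv2.INTER_CUBIC);cv2.imwrite(f"pics/{n}zoom.png",im)
```

```text
top (250, 156) [-5.2 83.  92. ]
top (311, 192) [-64.8 -53.7 210.1]
-65 10 [-52.1 -46.1 -39.6] 89.0
-55 44 [-55.1 -47.1 -37.3] 93.0
-45 30 [-51.5 -43.9 -37.2] 93.0
-35 28 [-45.8 -40.6 -34. ] 91.0
-25 25 [-42.5 -37.4 -32. ] 91.0
-15 27 [-39.7 -34.6 -29.1] 92.0
-5 27 [-36.1 -31.8 -25.5] 91.0
5 26 [-32.8 -28.5 -22.5] 92.0
15 27 [-29.9 -24.9 -19.5] 91.0
25 27 [-26.9 -22.2 -16.3] 92.0
35 28 [-24.  -19.  -12.4] 92.0
45 24 [-20.5 -15.4 -10.3] 93.0
55 27 [-18.1 -12.9  -6.5] 92.0
65 26 [-13.7  -9.2  -2.8] 92.0
75 40 [-11.9  -4.8   6.8] 91.0
85 62 [-14.9  -3.6  10.1] 96.0
95 30 [-11.5  -2.3   6.8] 93.0
side (346, 180) [-2.  79.9 90.9]
side (314, 242) [-43.7 -59.8  86.8]
-65 40 [-51.8 -45.1 -38.5] 89.0
-55 66 [-54.7 -44.6 -36. ] 91.0
-45 39 [-47.2 -41.7 -36. ] 91.0
-35 34 [-44.4 -37.6 -33.4] 91.0
-25 36 [-41.2 -34.7 -29.7] 92.0
-15 33 [-38.3 -32.1 -27.2] 91.0
-5 34 [-34.9 -28.3 -24.5] 91.0
5 32 [-31.9 -26.4 -21.3] 91.0
15 34 [-27.9 -21.7 -17.7] 90.0
25 30 [-25.9 -19.6 -15.3] 90.0
35 29 [-21.9 -16.3 -11.7] 91.0
45 30 [-19.1 -12.6  -7.9] 91.0
55 27 [-16.5 -10.4  -5.5] 91.0
65 29 [-13.5  -7.7  -2.3] 91.0
75 65 [-13.6  -1.1   8.6] 93.0
85 62 [-14.1  -2.3  10. ] 94.0
95 16 [-10.7  -1.8   8.5] 93.0
```

View pics/topzoom.png

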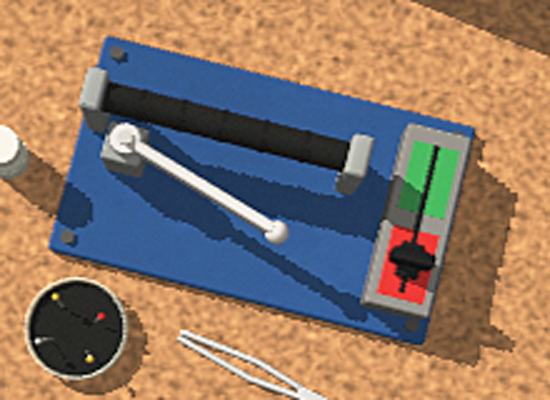

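View pics/sidezoom.png

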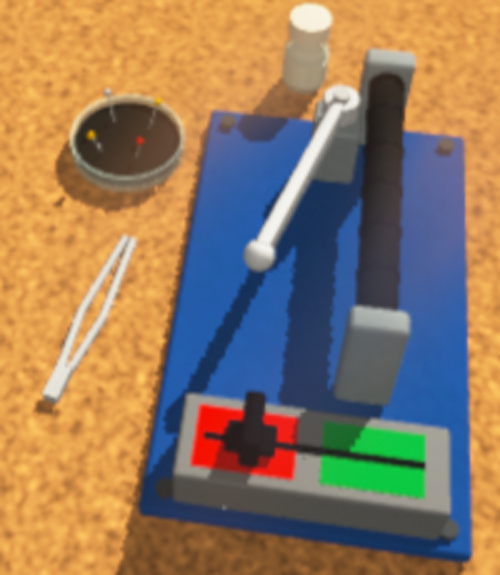

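```bash
cat >> h.py <<'E'
from scipy.spatial.transform import Rotation as Ro
def plan(Starget):
    from bench import read_state
    s=read_state();R=Ro.from_quat(s["eef_rot"]).as_matrix();p=np.array(s["ee_pos"])
    T=toW(np.array(Starget))
    d=R.T@(T-p)
    # desired tool x = -stand x
    a=np.arctan2(R[1,0],R[0,0]);roll=-((YAW+np.pi-a+np.pi)%(2*np.pi)-np.pi)
    print("t",round(s["time"],2),"tcp",np.round(p,4),"stand",np.round(toS(p[None])[0]*1000,1),"F_world",np.round(s["ft_force"],1),"Fstand",np.round(np.array(s["ft_force"])[:2]@Rz,1),"w",round(s["width"],4))
    print("tilt",np.round(R[:,2],3),"target",np.round(T,4),"shift",np.round(d,4),"roll",round(roll,4))
E
python3 -c "
from h import *
plan([-.085,-.034,.20])"
```

```text
t 0.1 tcp [0.2345 0.579  0.2218] stand [-476.5  399.9  221.8] F_world [ 0.1 -0.2 -0.4] Fstand [ 0.1 -0.2] w 0.0867
tilt [-0.    -0.001 -1.   ] target [0.5107 0.0639 0.2   ] shift [-0.4494 -0.3736  0.0223] roll -0.1431
```

Request:
{"fn": "move_arm", "kwargs": {"series": [[-0.015,-0.0125,0,-0.02],[-0.043,-0.036,0,-0.05],[-0.072,-0.06,0,-0.08],[-0.101,-0.084,0,-0.11],[-0.13,-0.108,0,-0.143],[-0.159,-0.132,0,-0.143],[-0.188,-0.156,0,-0.143],[-0.217,-0.18,0,-0.143],[-0.246,-0.204,0,-0.143],[-0.275,-0.228,0,-0.143],[-0.304,-0.252,0.005,-0.143],[-0.333,-0.276,0.01,-0.143],[-0.362,-0.3,0.015,-0.143],[-0.391,-0.325,0.02,-0.143],[-0.418,-0.348,0.022,-0.143],[-0.438,-0.364,0.022,-0.143],[-0.449,-0.3735,0.022,-0.143],[-0.449,-0.3735,0.022,-0.143],[-0.449,-0.3735,0.022,-0.143]], "claw": -1, "newtons": 20}}

```text
time: 2.0
ee_pos: [0.5102, 0.0652, 0.2003]
eef_rot: [0.121, 0.993, 0.0, -0.0]
ft_force: [-0.2, 0.5, 0.6]
width: 0.0006
```

```bash
python3 -c "
from h import *
plan([-.085,-.034,.055])
for n in('top','side'):
    p,d=imaging.camera(n);np.savez(n+'1.npz',p=p,d=d);cv2.imwrite(f'pics/{n}1.png',p[:,:,::-1])"
```

```text
t 2.0 tcp [0.5102 0.0652 0.2003] stand [-85.9 -32.9 200.3] F_world [-0.2  0.5  0.6] Fstand [-0.3  0.4] w 0.0006
tilt [-0.001  0.    -1.   ] target [0.5107 0.0639 0.055 ] shift [-0.001  -0.0011  0.1453] roll -0.0001
```

View pics/side1.png

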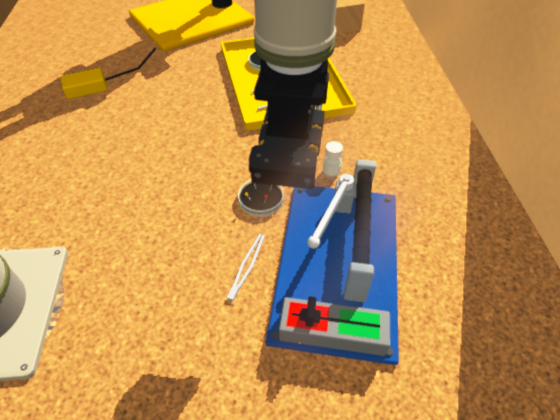

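Request:
{"fn": "move_arm", "kwargs": {"series": [[-0.001,-0.001,0.015,0],[-0.001,-0.001,0.04,0],[-0.001,-0.001,0.065,0],[-0.001,-0.001,0.09,0],[-0.001,-0.001,0.115,0],[-0.001,-0.001,0.132,0],[-0.001,-0.001,0.142,0],[-0.001,-0.001,0.145,0],[-0.001,-0.001,0.145,0],[-0.001,-0.001,0.145,0]]}}

```text
time: 3.1
ee_pos: [0.5119, 0.0637, 0.0564]
eef_rot: [0.12, 0.993, 0.0, 0.001]
ft_force: [1.2, -0.2, 0.2]
width: 0.0006
```

```bash
python3 -c "
from h import *
plan([-.0165,-.034,.055])
for n in('top','side'):
    p,d=imaging.camera(n);np.savez(n+'2.npz',p=p,d=d);cv2.imwrite(f'pics/{n}2.png',p[:,:,::-1])"
```

```text
t 3.1 tcp [0.5119 0.0637 0.0564] stand [-83.8 -34.   56.4] F_world [ 1.2 -0.2  0.2] Fstand [1.2 0.1] w 0.0006
tilt [ 0.001  0.001 -1.   ] target [0.5772 0.0475 0.055 ] shift [-0.0673 -0.0001  0.0015] roll 0.0001
```

View pics/side2.png

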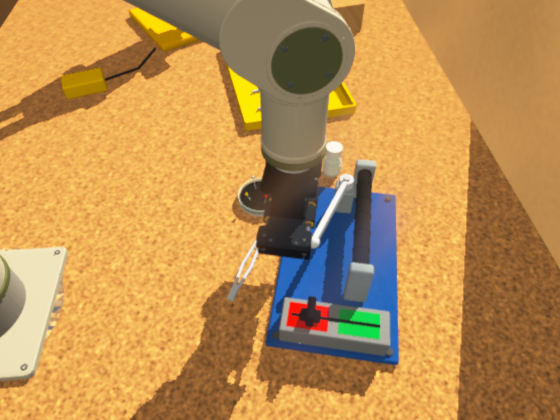

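Request:
{"fn": "move_arm", "kwargs": {"series": [[-0.006,0,0.001,0],[-0.013,0,0.001,0],[-0.02,0,0.001,0],[-0.026,0,0.001,0],[-0.032,0,0.001,0],[-0.037,0,0.001,0],[-0.042,0,0.001,0],[-0.047,0,0.001,0],[-0.051,0,0.001,0],[-0.055,0,0.001,0],[-0.055,0,0.001,0],[-0.055,0,0.001,0]]}}

```text
time: 4.4
ee_pos: [0.5646, 0.0501, 0.0544]
eef_rot: [0.121, 0.993, -0.0, -0.0]
ft_force: [-4.4, -1.7, -0.7]
width: 0.0003
```

```bash
python3 -c "
from h import *
plan([-.0165,-.034,.055])"
```

```text
t 4.4 tcp [0.5646 0.0501 0.0544] stand [-29.4 -34.5  54.4] F_world [-4.4 -1.7 -0.7] Fstand [-3.9 -2.7] w 0.0003
tilt [-0. -0. -1.] target [0.5772 0.0475 0.055 ] shift [-0.0129  0.0005 -0.0006] roll -0.0002
```

Request:
{"fn": "move_arm", "kwargs": {"series": [[-0.002,0,0,0],[-0.004,0,0,0],[-0.006,0,0,0],[-0.008,0,0,0],[-0.009,0,0,0],[-0.01,0,0,0],[-0.01,0,0,0]]}}

```text
time: 5.1
ee_pos: [0.5745, 0.0476, 0.0545]
eef_rot: [0.121, 0.993, -0.0, 0.0]
ft_force: [-4.6, -1.2, 0.2]
width: 0.0002
```

```bash
python3 -c "
from h import *
plan([-.0165,-.034,.055])"
```

```text
t 5.1 tcp [0.5745 0.0476 0.0545] stand [-19.1 -34.6  54.5] F_world [-4.6 -1.2  0.2] Fstand [-4.1 -2.3] w 0.0002
tilt [ 0. -0. -1.] target [0.5772 0.0475 0.055 ] shift [-0.0026  0.0006 -0.0005] roll -0.0004
```

Request:
{"fn": "move_arm", "kwargs": {"series": [[-0.001,0,0,0],[-0.002,0,0,0],[-0.002,0,0,0]]}}

```text
time: 5.4
ee_pos: [0.5761, 0.0473, 0.0545]
eef_rot: [0.121, 0.993, -0.0, -0.0]
ft_force: [-6.4, -2.5, 0.4]
width: 0.0007
```

```bash
python3 -c "
from h import *
plan([-.0165,-.034,.055])"
```

```text
t 5.4 tcp [0.5761 0.0473 0.0545] stand [-17.5 -34.5  54.5] F_world [-6.4 -2.5  0.4] Fstand [-5.6 -3.9] w 0.0007
tilt [-0.001  0.    -1.   ] target [0.5772 0.0475 0.055 ] shift [-0.001   0.0005 -0.0005] roll -0.0001
```

Request:
{"fn": "move_arm", "kwargs": {"series": [[-0.0005,0,0,0],[-0.001,0,0,0],[-0.001,0,0,0]]}}

```text
time: 5.7
ee_pos: [0.5763, 0.0472, 0.0544]
eef_rot: [0.12, 0.993, -0.0, -0.001]
ft_force: [-9.7, -1.9, 4.0]
width: 0.0005
```

```bash
python3 -c "
from h import *
plan([-.0165,-.034,.055])"
```

```text
t 5.7 tcp [0.5763 0.0472 0.0544] stand [-17.3 -34.5  54.4] F_world [-9.7 -1.9  4. ] Fstand [-9.  -4.1] w 0.0005
tilt [-0.002  0.    -1.   ] target [0.5772 0.0475 0.055 ] shift [-0.0008  0.0005 -0.0006] roll 0.0001
```

Request:
{"fn": "move_arm", "kwargs": {"series": [[-0.0005,0,0,0],[-0.0008,0,0,0],[-0.0008,0,0,0],[-0.0008,0,0,0]]}}

```text
time: 6.1
ee_pos: [0.5765, 0.0472, 0.0544]
eef_rot: [0.12, 0.993, 0.0, -0.002]
ft_force: [-13.3, -0.6, 6.1]
width: 0.0004
```

```bash
python3 -c "
from h import *
plan([-.0165,-.034,.055])
for n in('top','side'):
    p,d=imaging.camera(n);np.savez(n+'3.npz',p=p,d=d);cv2.imwrite(f'pics/{n}3.png',cv2.resize(p[120:300,200:400,::-1] if n=='top' else p[120:360,220:420,::-1],None,fx=2.5,fy=2.5))"
```

```text
t 6.1 tcp [0.5765 0.0472 0.0544] stand [-17.1 -34.5  54.4] F_world [-13.3  -0.6   6.1] Fstand [-12.8  -3.8] w 0.0004
tilt [-0.003  0.    -1.   ] target [0.5772 0.0475 0.055 ] shift [-0.0006  0.0005 -0.0006] roll 0.0002
```

View pics/side3.png

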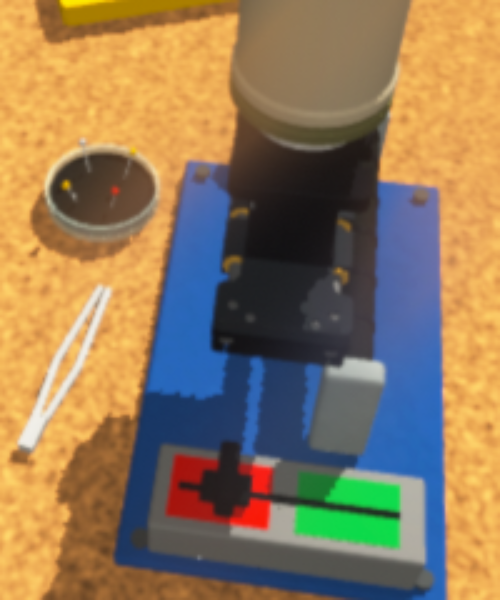

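Request:
{"fn": "move_arm", "kwargs": {"series": [[0,0,0,0],[0,0,0,0],[0,0,0,0],[0,0,0,0],[0,0,0,0],[0,0,0,0],[0,0,0,0],[0,0,0,0],[0,0,0,0],[0,0,0,0],[0,0,0,0],[0,0,0,0],[0,0,0,0]]}}

```text
time: 7.5
ee_pos: [0.5765, 0.0472, 0.0544]
eef_rot: [0.12, 0.993, 0.0, -0.002]
ft_force: [-13.3, -1.2, 6.6]
width: 0.0007
```

```bash
python3 -c "
from h import *
plan([-.085,-.034,.055])"
```

```text
t 7.5 tcp [0.5765 0.0472 0.0544] stand [-17.2 -34.5  54.4] F_world [-13.3  -1.2   6.6] Fstand [-12.7  -4.3] w 0.0007
tilt [-0.003  0.    -1.   ] target [0.5107 0.0639 0.055 ] shift [ 0.0678  0.0006 -0.0004] roll 0.0002
```

Request:
{"fn": "move_arm", "kwargs": {"series": [[0.003,0,0,0],[0.007,0,0,0],[0.012,0,0,0],[0.017,0,0,0],[0.022,0,0,0],[0.027,0,0,0],[0.032,0,0,0],[0.038,0,0,0],[0.045,0,0,0],[0.053,0,0,0],[0.061,0,0,0],[0.068,0,0,0],[0.072,0,0,0],[0.072,0,0,0],[0.072,0,-0.01,0],[0.072,0,-0.03,0],[0.072,0,-0.05,0],[0.072,0,-0.065,0],[0.072,0,-0.07,0],[0.072,0,-0.07,0]]}}

```text
time: 9.5
ee_pos: [0.5088, 0.0642, 0.1254]
eef_rot: [0.121, 0.993, 0.0, 0.001]
ft_force: [0.4, 0.7, -1.3]
width: 0.0004
```

```bash
python3 -c "
from h import *
plan([-.065,-.169,.12])
for n in('top','side'):
    p,d=imaging.camera(n);np.savez(n+'4.npz',p=p,d=d);cv2.imwrite(f'pics/{n}4.png',cv2.resize(p[120:300,200:400,::-1] if n=='top' else p[120:360,220:420,::-1],None,fx=2.5,fy=2.5))
"; python3 an.py 4
```

```text
t 9.5 tcp [0.5088 0.0642 0.1254] stand [-86.9 -34.2 125.4] F_world [ 0.4  0.7 -1.3] Fstand [0.2 0.8] w 0.0004
tilt [ 0.002  0.001 -1.   ] target [ 0.4978 -0.0719  0.12  ] shift [-0.0219 -0.1348  0.0053] roll -0.0003
top
 post- (40, [[23.6, -113.4, 93.9], [38.1, -109.6, 97.5], [46.6, -102.7, 100.0]])
 post+ (157, [[12.5, 106.5, 92.5], [28.0, 119.7, 97.2], [46.2, 128.6, 102.2]])
 bar (178, [[2.8, 21.1, 85.4], [31.9, 64.3, 89.2], [40.6, 79.4, 95.0]])
 lever (87, [[-17.3, 50.7, 84.4], [-8.2, 67.8, 88.0], [5.1, 79.7, 91.4]]) [ 0.4433 -0.0373]
 tab (114, [[-43.5, -185.8, 68.6], [-38.4, -167.7, 78.9], [-31.7, -151.7, 83.1]])
 block (1612, [[-76.9, -196.1, 44.3], [12.2, -171.4, 48.7], [76.4, -142.8, 53.5]])
dish (1140, [[-201.3, 50.2, 6.2], [-160.2, 92.6, 9.3], [-120.4, 133.1, 29.8]])
vial (272, [[-46.8, 171.9, 32.3], [-32.4, 185.2, 67.1], [-15.9, 202.9, 71.7]])
side
 post- (297, [[12.7, -114.1, 92.4], [29.7, -107.3, 98.3], [47.2, -92.3, 100.7]])
 post+ (183, [[13.0, 102.6, 92.2], [29.5, 115.7, 98.0], [46.5, 128.0, 100.8]])
 bar (1065, [[18.4, -76.8, 85.5], [29.2, -7.8, 90.6], [40.9, 77.5, 93.4]])
 lever (508, [[-50.7, -62.2, 83.4], [-27.3, -0.1, 88.5], [3.5, 78.2, 90.9]]) [ 0.3058 -0.0272]
 tab (220, [[-42.5, -187.6, 66.4], [-36.7, -174.3, 80.1], [-31.1, -153.5, 82.5]])
 block (3579, [[-76.7, -197.5, 44.9], [8.5, -174.6, 49.7], [76.7, -143.7, 52.1]])
dish (544, [[-202.6, -90.3, 6.2], [-182.8, 88.8, 9.3], [-146.2, 131.0, 33.3]])
vial (406, [[-45.8, 170.5, 30.7], [-30.0, 178.0, 59.7], [-13.9, 200.6, 70.7]])
```

View pics/side4.png

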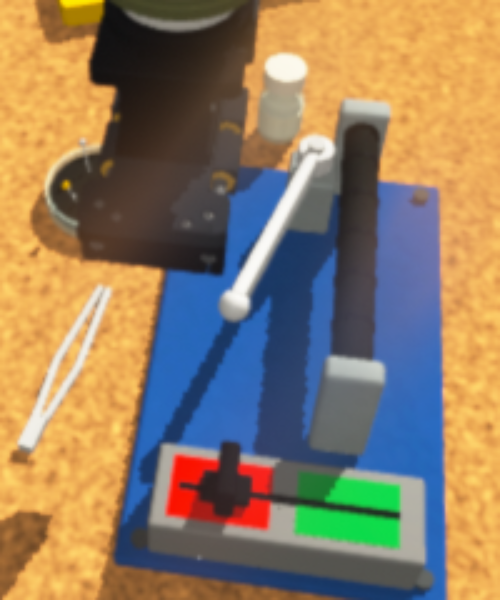

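Request:
{"fn": "move_arm", "kwargs": {"series": [[-0.001,-0.01,0,0],[-0.003,-0.03,0,0],[-0.005,-0.055,0,0],[-0.007,-0.08,0,0],[-0.009,-0.105,0,0],[-0.01,-0.125,0,0],[-0.01,-0.135,0,0],[-0.01,-0.135,0.015,0],[-0.01,-0.135,0.035,0],[-0.01,-0.135,0.05,0],[-0.01,-0.135,0.06,0],[-0.01,-0.135,0.063,0],[-0.01,-0.135,0.063,0],[-0.01,-0.135,0.063,0]]}}

```text
time: 11.0
ee_pos: [0.486, -0.0693, 0.0621]
eef_rot: [0.121, 0.993, 0.0, 0.0]
ft_force: [0.5, 0.2, 0.7]
width: 0.0004
```

```bash
python3 -c "
from h import *
plan([.0115,-.170,.062])"
```

```text
t 11.0 tcp [ 0.486  -0.0693  0.0621] stand [ -77.2 -169.3   62.1] F_world [0.5 0.2 0.7] Fstand [0.4 0.3] w 0.0004
tilt [ 0.001  0.    -1.   ] target [ 0.5719 -0.0912  0.062 ] shift [-0.0887 -0.0007  0.0001] roll -0.0
```

Request:
{"fn": "move_arm", "kwargs": {"series": [[-0.006,0,0,0],[-0.014,0,0,0],[-0.019,0,0,0],[-0.023,0,0,0],[-0.027,0,0,0],[-0.032,0,0,0],[-0.037,0,0,0],[-0.042,0,0,0],[-0.047,0,0,0],[-0.052,0,0,0],[-0.057,0,0,0],[-0.062,0,0,0],[-0.067,0,0,0],[-0.07,0,0,0],[-0.072,0,0,0],[-0.073,0,0,0],[-0.073,0,0,0]]}}

```text
time: 12.7
ee_pos: [0.5566, -0.0868, 0.0616]
eef_rot: [0.121, 0.993, 0.0, 0.0]
ft_force: [-0.3, -0.3, -1.1]
width: 0.0002
```

```bash
python3 -c "
from h import *
plan([.0115,-.170,.062])
for n in('side',):
    p,d=imaging.camera(n);np.savez(n+'5.npz',p=p,d=d);cv2.imwrite(f'pics/{n}5.png',cv2.resize(p[140:380,220:420,::-1],None,fx=2.5,fy=2.5))
"
```

```text
t 12.7 tcp [ 0.5566 -0.0868  0.0616] stand [  -4.3 -169.4   61.6] F_world [-0.3 -0.3 -1.1] Fstand [-0.3 -0.3] w 0.0002
tilt [ 0.  0. -1.] target [ 0.5719 -0.0912  0.062 ] shift [-0.0158 -0.0006 -0.0004] roll -0.0001
```

View pics/side5.png

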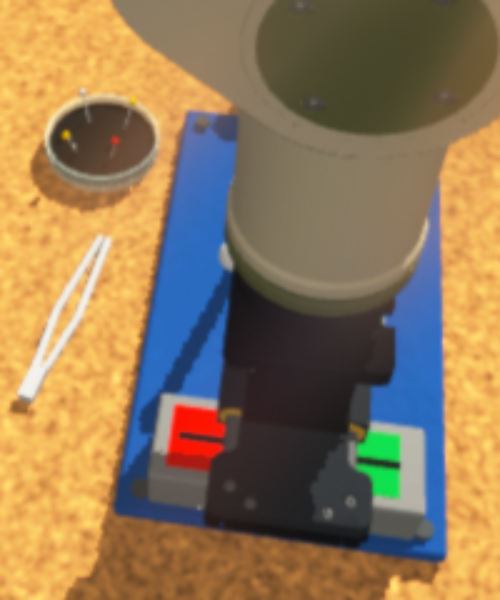

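Tab is no longer in the red field, hidden under the gripper. I'll creep on to the stop.

Request:
{"fn": "move_arm", "kwargs": {"series": [[-0.002,0,0,0],[-0.004,0,0,0],[-0.005,0,0,0],[-0.006,0,0,0],[-0.007,0,0,0],[-0.007,0,0,0]]}}

```text
time: 13.35
ee_pos: [0.5636, -0.0885, 0.0616]
eef_rot: [0.121, 0.993, 0.0, 0.0]
ft_force: [-0.4, 0.5, 0.0]
width: 0.0007
```

```bash
python3 -c "
from h import *
plan([.0115,-.170,.062])"
```

```text
t 13.35 tcp [ 0.5636 -0.0885  0.0616] stand [   2.8 -169.3   61.6] F_world [-0.4  0.5  0. ] Fstand [-0.6  0.4] w 0.0007
tilt [ 0.  0. -1.] target [ 0.5719 -0.0912  0.062 ] shift [-0.0087 -0.0007 -0.0004] roll -0.0001
```

Request:
{"fn": "move_arm", "kwargs": {"series": [[-0.001,0,0,0],[-0.002,0,0,0],[-0.003,0,0,0],[-0.004,0,0,0],[-0.004,0,0,0]]}}

```text
time: 13.85
ee_pos: [0.5674, -0.0894, 0.0615]
eef_rot: [0.121, 0.993, 0.0, 0.0]
ft_force: [-0.4, 0.3, 0.4]
width: 0.0006
```

```bash
python3 -c "
from h import *
plan([.0115,-.170,.062])"
```

```text
t 13.85 tcp [ 0.5674 -0.0894  0.0615] stand [   6.7 -169.4   61.5] F_world [-0.4  0.3  0.4] Fstand [-0.5  0.2] w 0.0006
tilt [ 0.  0. -1.] target [ 0.5719 -0.0912  0.062 ] shift [-0.0048 -0.0006 -0.0005] roll -0.0001
```

Request:
{"fn": "move_arm", "kwargs": {"series": [[-0.001,0,0,0],[-0.002,0,0,0],[-0.003,0,0,0],[-0.0035,0,0,0],[-0.0035,0,0,0]]}}

```text
time: 14.35
ee_pos: [0.5691, -0.0899, 0.0613]
eef_rot: [0.121, 0.993, 0.0, -0.002]
ft_force: [-9.2, 2.2, 7.6]
width: 0.0003
```

```bash
python3 -c "
from h import *
plan([.0115,-.170,.062])
for n in('top','side'):
    p,d=imaging.camera(n);np.savez(n+'6.npz',p=p,d=d);cv2.imwrite(f'pics/{n}6.png',cv2.resize(p[120:300,200:420,::-1] if n=='top' else p[140:380,220:420,::-1],None,fx=2.5,fy=2.5))
"
```

```text
t 14.35 tcp [ 0.5691 -0.0899  0.0613] stand [   8.5 -169.4   61.3] F_world [-9.2  2.2  7.6] Fstand [-9.4 -0.1] w 0.0003
tilt [-0.003  0.001 -1.   ] target [ 0.5719 -0.0912  0.062 ] shift [-0.003  -0.0006 -0.0007] roll -0.0001
```

View pics/side6.png

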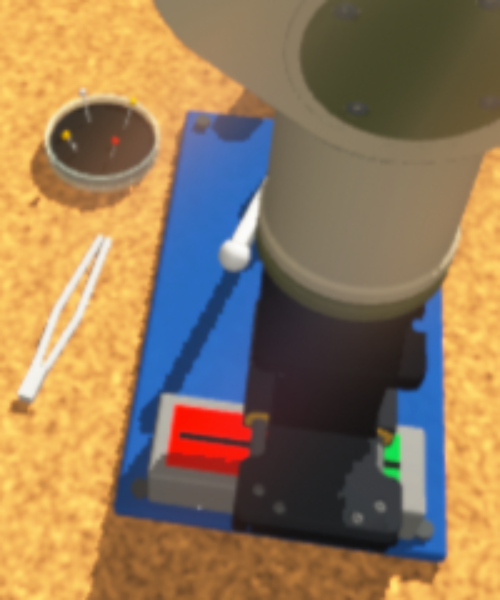

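Request:
{"fn": "move_arm", "kwargs": {"series": [[0.003,0,0,0],[0.009,0,0,0],[0.017,0,0,0],[0.025,0,0,0],[0.025,0,-0.01,0],[0.025,0,-0.03,0],[0.025,0,-0.06,0],[0.03,0,-0.09,0],[0.05,0,-0.12,0],[0.075,0,-0.14,0],[0.1,0,-0.15,0],[0.125,0,-0.15,0],[0.145,0,-0.15,0],[0.15,0,-0.15,0],[0.15,0,-0.15,0]]}}

```text
time: 15.95
ee_pos: [0.4251, -0.0543, 0.2123]
eef_rot: [0.12, 0.993, 0.001, 0.001]
ft_force: [-0.2, 0.8, 0.3]
width: 0.0005
```

```bash
python3 -c "
from h import *
plan([.0115,-.170,.062])
for n in('top','side'):
    p,d=imaging.camera(n);np.savez(n+'7.npz',p=p,d=d);cv2.imwrite(f'pics/{n}7.png',p[:,:,::-1])
"; python3 an.py 7
```

```text
t 15.95 tcp [ 0.4251 -0.0543  0.2123] stand [-139.9 -169.3  212.3] F_world [-0.2  0.8  0.3] Fstand [-0.4  0.8] w 0.0005
tilt [ 0.002  0.001 -1.   ] target [ 0.5719 -0.0912  0.062 ] shift [-0.1512 -0.0009  0.1505] roll 0.0002
top
 post- (155, [[11.6, -112.9, 92.8], [28.7, -104.0, 97.5], [46.3, -94.3, 102.0]])
 post+ (157, [[12.1, 105.0, 92.7], [29.3, 119.0, 97.4], [46.0, 128.8, 101.2]])
 bar (790, [[18.1, -76.6, 85.3], [28.6, 1.1, 89.5], [40.1, 77.7, 94.1]])
 lever (391, [[-51.9, -70.0, 83.4], [-26.6, 6.2, 87.5], [6.9, 78.8, 92.1]]) [ 0.2398 -0.0272]
 tab (119, [[18.1, -185.8, 66.4], [23.2, -168.8, 78.8], [29.6, -151.9, 82.2]])
 block (1422, [[-72.7, -195.6, 44.1], [5.1, -163.1, 48.8], [76.3, -142.0, 53.6]])
dish (1219, [[-201.8, -52.8, 6.2], [-160.0, 90.4, 9.2], [-120.6, 133.0, 29.8]])
vial (268, [[-46.7, 172.5, 32.2], [-32.0, 185.5, 66.8], [-15.0, 202.5, 72.0]])
side
 post- (290, [[12.7, -113.8, 92.3], [29.9, -107.4, 98.5], [47.2, -96.2, 101.1]])
 post+ (183, [[13.0, 107.6, 92.3], [30.0, 115.8, 98.1], [46.7, 127.1, 101.1]])
 bar (1082, [[14.3, -77.8, 85.4], [29.0, -6.6, 90.5], [41.0, 78.3, 93.5]])
 lever (512, [[-51.3, -62.2, 83.4], [-27.2, -0.0, 88.4], [5.2, 79.0, 91.1]]) [ 0.3101 -0.0272]
 tab (248, [[19.1, -187.6, 66.3], [24.3, -173.9, 80.0], [30.8, -154.0, 82.3]])
 block (3558, [[-76.7, -197.5, 44.6], [-6.1, -174.8, 49.6], [76.7, -143.9, 52.2]])
dish (644, [[-158.0, -84.1, 6.3], [-140.7, 86.3, 9.3], [-117.8, 132.3, 31.9]])
vial (400, [[-45.8, 170.7, 31.3], [-29.9, 177.9, 60.1], [-14.0, 201.7, 70.6]])
```

View pics/side7.png

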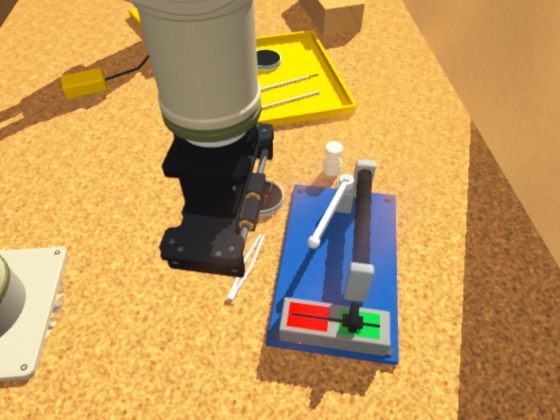

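View pics/top7.png

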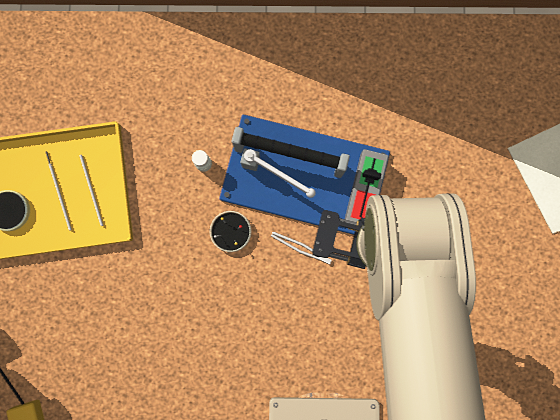

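```bash
python3 -c "
from bench import r
print(r.close_job())"
```

```text
the job is handed in; nothing more can be done
None
```

The brake check is done and the job is handed in; the clock read about 16 s of the allowed 54 s.

- **Lever press:** I pressed with the closed fingers until they stopped moving at the lever's stop. I held there for over 1.3 s at about 13 N and never went near the bar.
- **Lever release:** I backed off slowly. In the depth images the lever lies at its starting angle again, both before and after the tab push.
- **Marker tab:** I pushed it until it would not move further, with the force rising to about 9 N. Camera measurements put its travel at 61 to 62 mm. Since it started at 0 mm or more, that puts it against the 65 mm stop within measuring error.
- **Bystanders and arm:** In the images the vial and dish are unchanged to about 1 mm. The forceps I compared only by eye; they look unmoved, though the gripper hides part of them in the last top picture. The arm finished raised and clear, with the force near zero.

**One disagreement:** in the last picture the fin stands near the middle of the green field, not at its far edge. I took this to be where the end stop is, because the tab stayed put at 9 N and sliding takes only about 2 N. I did not push harder to confirm it.

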